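# Shut the large spice box by turning its cover wheel to the pointer

## Robot

A 6-joint arm with a two-finger parallel gripper is mounted at the origin on a cart in front of the work surface, level with it; the furniture and walls round the work are solid. World frame = base frame: x ahead of the robot, y to its left, z up, the work surface at z = 0. Lengths are in m, angles in degrees, forces in N, time in s.
With the tool pointing down it reaches from about 0.35 to 0.725 m from the base axis. Payload 6 kg.
Tool frame: the origin (TCP) lies on the centre line of the jaws, within the pads' length; the fingertips stand 8 mm ahead of it and the grasp point (between the pads) lies 11 mm behind it; z points along the fingers, y is the line along which they close (so a half turn about z gives the same grasp; the last joint's range is limited). The gripper opens to 85 mm and grips with 20 to 120 N. Pads are 22 mm wide; open, the fingers measure 114 mm over their backs; the gripper's body (76 mm by 85 mm) begins 54 mm behind the grasp point. The pads swing forward as they close: fully open they stand 13 mm farther back than shut.
Start: joints at [91.255, 2.303, 4.859, 0, -92.561, -19.12], TCP at [0.184, 0.571, 0.239] pointing down, gripper open.
Joint ranges: [-146.85, 146.85], [-73.84, 115.35], [-62.03, 85.46], [-188.31, 113.3], [-161.28, -10.13], [-171.36, 171.36]. Speed limits (degrees/s): [147.25, 147.25, 172.46, 180, 180, 180].

## Interface

Orientations are given as a 3x3 rotation matrix whose columns are the frame's x, y, z axes.
In Python, from rig import ctrl, optics, job gives the robot as it stands. The module is installed in compiled form; this text tells all that it offers.
- The arm moves only by the tool carry_out, never from a script. Its argument "commands" is a list of rows, each an object of numbers: "hand": the closure, from -1 (fully open) to 1 (shut); "tx", "ty", "tz": the shift along the world's x, y, z in cm; "wx", "wy", "wz": the turn, a rotation vector about the world's x, y, z in degrees. A call has 1 to 20 rows; each row shifts and turns the commanded pose from where the row before left it; what a row does not reach is not made up. A row lasts 1/10 s, in which the tool goes at most 50 mm and 8.59 degrees, less where a joint would pass 70% of its speed; a pose out of reach is approached as far as the arm can. A call with a gripper value outside its range is refused whole. The fingers move at their own pace and stop on an object; "newtons" is the grip in N (left out, the last holds). Time passes only in rows, so rows that do not move let the fingers close. It gives the time, the measured TCP pose, the force, the opening and the grip force at its end, in the units of the state.
- ctrl.observe(): the state, without advancing time (a new reading comes with each control period).
- optics.camera(name): name is "side" or "top"; returns a dict with "color" (420x560x3 uint8, blue, green, red), "camera_matrix" (3x3 intrinsics, pixels), "position" and "orientation" of the camera in the world. Camera axes: x right, y down, z forward; pixel columns grow to the right and rows downward; lengths in m; the calibration is good to about 2 mm. A picture is of the moment at which its call begins. There is no depth.
- job.close_job(): hands the job in; it is judged then, once.
The state is a dict: "time_s": time; "joint_pos": joint angles; "qd": joint speeds; "joint_efforts": joint torques, N m; "ee_pos": TCP position; "orientation": TCP orientation; "wrist_force": force on the tool from outside, world axes, zero at the start; "moment": the same for the moment, N m; "gripper_width": opening from 0.0 (shut) to 1.0 (fully open); "grip_force": force on a finger pad.
Only numpy, scipy, OpenCV 4.12 (cv2) and the standard library are available. Lean on these libraries where they do the work, as an engineer would, in place of code of your own. Each camera call takes 0.05 s, during which the arm holds its last target. There are 200 camera calls.

## Task

Two round spice boxes with turning cover wheels stand on the worktop. Shut the larger one: turn its wheel until the dark mark engraved across its rim faces the fixed pointer on its wooden base, then let go. Leave the smaller box's wheel as it is.

Things in the scene. Friction and masses are not known exactly. Their poses are not given: they have to be found in the camera images.
- large_spice_box: Larger of two round spice boxes: wooden base, 196 mm across, 30 mm high, fixed to the worktop, with a metal cover wheel 160 mm across on its upright axis; it turns both ways, stiff by 0.06 N m. Upright rim all round, 10 mm thick, outer radius 80 mm, top 60 mm and floor inside 38 mm above the worktop, hub cap to 43 mm. Origin: centre of base's underside, on the wheel's axis; z up, pointer along -x.
- large_mark (a point): Mark on the large wheel: dark line 6 mm wide across the rim's top, down both its sides and 22 mm in along the floor. The point is on the rim's top, mid-thickness, 75 mm from the axis; it turns with the wheel. Starts 30 to 80 degrees anticlockwise (from above) of the pointer. The dark round spot, 22 mm, on the floor across from it is the pour hole, not the mark.
- large_pointer (a point): Tip of the fixed pointer of the large box: a small metal arrow on a wooden lug that sticks 23 mm out of the base, pointing in at the wheel; the tip is 85 mm from the axis, its top 38 mm above the worktop. The rim may be pinched across its thickness from above anywhere and led round, also past the pointer: outside it is free above 38 mm.
- small_mark (a point): Mark on the wheel of the smaller spice box, which is built alike, with the same heights, but its wheel is 100 mm and its base 136 mm across; this wheel must stay as it is. The point is on its rim's top, 45 mm from its axis.

How it is judged (in metres and radians):
At the end, for the whole second after the job is handed in: The large wheel's mark faces the pointer: it lies on the pointer's side of the axis and within 15 mm (about 11 degrees) to either side of the line from the axis to the pointer (x of large_mark in the frame of large_spice_box below 0 m and y of large_mark in the frame of large_spice_box between -0.015 and 0.015 m); the robot touches nothing.
It fails at once if the smaller box's wheel was turned (its mark moved by more than 12 mm) (distance of small_mark from where it was at the start of the episode above 0.012 m).
It also fails if it takes over 35 s, if anything falls off the work surface, if the arm or the gripper's body presses on something with over 40 N, if the wrist force passes 120 N, or if a joint passes its speed limit or range.

## Working session

There is one attempt and no reset: what is moved stays moved. The work goes in short steps, Python scripts to look and compute and a tool call to move; the robot and the scene stay as the last step left them, time stands still between calls to the robot, and variables do not carry over. Pictures are saved under pics/ and viewed, at most 10 in all, crops included, and the job is handed in when it is done.

Besides the shell and the picture viewer there is one more tool, called after ">>>" as a command line: name --argument value ..., lists and objects as JSON in quotes. carry_out: Moves the arm, as the interface text tells. Its arguments: {"type":"object","properties":{"commands":{"type":"array"},"newtons":{"type":"number"}},"required":["commands"]}

```bash
mkdir -p pics; python3 - <<'E'
from rig import ctrl, optics
import cv2, numpy as np
s=ctrl.observe(); print({k:np.round(v,3).tolist() for k,v in s.items()})
for n in("top","side"):
    c=optics.camera(n); cv2.imwrite(f"pics/{n}0.png",c["color"]); print(n,np.round(c["camera_matrix"],1).tolist(),np.round(c["position"],3),np.round(c["orientation"],3).tolist())
E
```

```text
{'time_s': 0.0, 'joint_pos': [91.255, 2.339, 4.801, -0.027, -92.56, -19.119], 'qd': [-0.03, -0.01, 0.028, -0.083, -0.016, -0.007], 'joint_efforts': [0.0, -36.82, 34.742, 6.932, -0.005, -0.0], 'ee_pos': [0.184, 0.571, 0.238], 'orientation': [[0.952, -0.307, -0.0], [-0.307, -0.952, -0.002], [0.0, 0.002, -1.0]], 'wrist_force': [-0.023, -0.328, -0.324], 'moment': [0.014, 0.006, 0.045], 'grip_force': 0.0, 'gripper_width': 1.0}
top [[428.9, 0.0, 274.9], [0.0, 428.9, 212.7], [0.0, 0.0, 1.0]] [ 0.298 -0.004  1.001] [[-0.02, -0.982, 0.19], [-0.999, 0.015, -0.031], [0.028, -0.191, -0.981]]
side [[412.3, 0.0, 282.3], [0.0, 412.3, 208.9], [0.0, 0.0, 1.0]] [0.519 0.608 0.644] [[-0.998, 0.043, -0.054], [0.069, 0.666, -0.743], [0.005, -0.745, -0.667]]
```

View pics/top0.png

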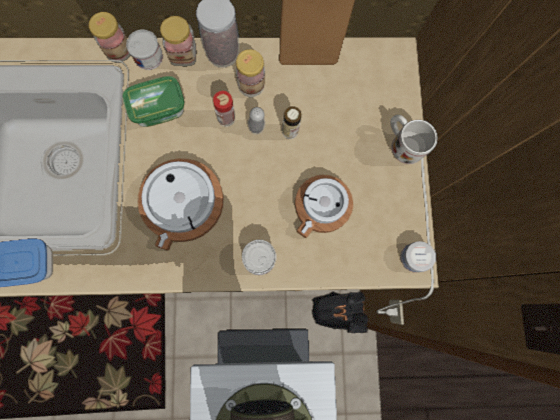

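View pics/side0.png

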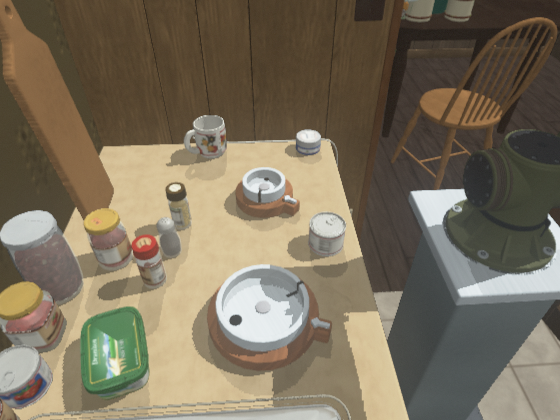

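The top view shows the large box with its hub at about (180,198), the mark at (191,222), the pour hole at (170,178) and the pointer lug at (163,240). The small box is at (325,200). The side view shows the large hub at (263,307), the mark at (297,290) and the pointer at (320,324).

```bash
cat > h.py <<'E'
import cv2, numpy as np
from rig import ctrl, optics
def ray(c,u,v,z):
    d=c["orientation"]@np.linalg.inv(c["camera_matrix"])@np.array([u,v,1.]); p=np.asarray(c["position"]); return p+d*(z-p[2])/d[2]
E
python3 - <<'E'
from h import *
ims=[]
for n,(u,v),ps in(("top",(180,205),dict(hub=(180,198,.043),mark=(191,222,.06),ptr=(163,240,.038),shub=(325,200,.043),jar=(259,250,.06))),("side",(268,310),dict(hub=(263,307,.043),mark=(302,281,.06),ptr=(316,324,.038),shub=(264,187,.043),jar=(327,222,.06)))):
    c=optics.camera(n); im=c["color"]
    for k,p in ps.items(): print(n,k,np.round(ray(c,*p),3))
    h=65 if n=="side" else 55
    ims.append(cv2.resize(im[v-h:v+h,u-h:u+h],(400,400),interpolation=cv2.INTER_CUBIC))
    # brown base outer / metal wheel
    hsv=cv2.cvtColor(im,cv2.COLOR_BGR2HSV)
    m=((hsv[...,1]<45)&(hsv[...,2]>110)).astype(np.uint8)
    cs,_=cv2.findContours(m,cv2.RETR_EXTERNAL,cv2.CHAIN_APPROX_NONE)
    for q in cs:
        if cv2.pointPolygonTest(q,(float(u),float(v)),True)>-15 and len(q)>60: 
            print(n,"wheel",cv2.fitEllipse(cv2.convexHull(q)),cv2.boundingRect(q))
cv2.imwrite("pics/crop.png",np.hstack(ims))
E
```

```text
top hub [0.521 0.182 0.043]
top mark [0.462 0.153 0.06 ]
top ptr [0.426 0.219 0.038]
top shub [ 0.511 -0.149  0.043]
top jar [0.397 0.003 0.06 ]
top wheel ((177.49281311035156, 195.89053344726562), (69.30221557617188, 72.95484161376953), 73.41680145263672) (142, 161, 73, 70)
side hub [0.521 0.19  0.043]
side mark [0.45  0.151 0.06 ]
side ptr [0.433 0.226 0.038]
side shub [ 0.508 -0.14   0.043]
side jar [0.383 0.004 0.06 ]
side wheel ((262.0389404296875, 307.1660461425781), (87.7231674194336, 95.06410217285156), 81.17757415771484) (215, 264, 94, 88)
```

View pics/crop.png

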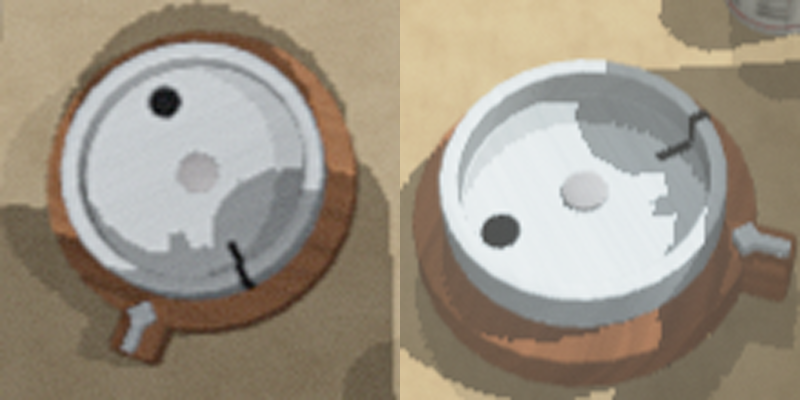

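```bash
python3 - <<'E'
from h import *
R={}
for n,ps in(("top",dict(hub=(179.2,197.3,.043),rimc=(178,196.8,.06),mark=(192.4,227,.06),ptr=(165.7,233.3,.038),hole=(170.3,178,.038))),("side",dict(hub=(263.1,306.8,.043),mark=(300.5,283,.06),ptr=(312.5,320.4,.038),hole=(235.5,320,.038)))):
    c=optics.camera(n)
    for k,p in ps.items(): R[n,k]=ray(c,*p)[:2]; print(n,k,np.round(R[n,k],3), end=" "); d=R[n,k]-R[n,"hub"]; print(np.round(np.hypot(*d),3),np.round(np.degrees(np.arctan2(d[1],d[0])),1))
E
```

```text
top hub [0.522 0.184] 0.0 0.0
top rimc [0.52  0.183] 0.003 -167.4
top mark [0.451 0.15 ] 0.079 -154.8
top ptr [0.441 0.213] 0.087 160.2
top hole [0.57  0.206] 0.052 25.4
side hub [0.521 0.189] 0.0 0.0
side mark [0.453 0.156] 0.076 -153.6
side ptr [0.438 0.219] 0.088 160.4
side hole [0.569 0.209] 0.052 22.7
```

The axis is at about (0.521, 0.186), the mark at 205.5° and the pointer at 160.3°, so the wheel needs 45° clockwise. I'll pinch the rim at 225° and lead it to 180°.

>>> carry_out --commands '[{"hand": 0, "tx": 2, "ty": -3.1, "wz": -1.9}, {"hand": 0, "tx": 2, "ty": -3.1, "wz": -1.9}, {"hand": 0, "tx": 2, "ty": -3.1, "wz": -1.9}, {"hand": 0, "tx": 2, "ty": -3.1, "wz": -1.9}, {"hand": 0, "tx": 2, "ty": -3.1, "wz": -1.9}, {"hand": 0, "tx": 2, "ty": -3.1, "wz": -1.9}, {"hand": 0, "tx": 2, "ty": -3.1, "wz": -1.9}, {"hand": 0, "tx": 2, "ty": -3.1, "wz": -1.9}, {"hand": 0, "tx": 2, "ty": -3.1, "wz": -1.9}, {"hand": 0, "tx": 2, "ty": -3.1, "wz": -1.9}, {"hand": 0, "tx": 2, "ty": -3.1, "wz": -1.9}, {"hand": 0, "tx": 2, "ty": -3.1, "wz": -1.9}, {"hand": 0, "tx": 2, "ty": -3.1, "wz": -1.9}, {"hand": 0, "tx": 2.4, "ty": -3.5, "tz": -2, "wz": -2.4}, {"hand": 0, "tz": -4}, {"hand": 0, "tz": -4}, {"hand": 0}]' --newtons 40

```text
invalid input at $.commands[0]: expected keys hand, tx, ty, tz, wx, wy, wz
```

```bash
python3 - <<'E'
from h import *
s=ctrl.observe(); print(s["time_s"],s["ee_pos"],s["orientation"],s["wrist_force"],s["gripper_width"])
a=[optics.camera(n)["color"] for n in("top","side")]
cv2.imwrite("pics/near.png",np.hstack([cv2.resize(a[0][120:300,80:280],(400,360)),cv2.resize(a[1][200:380,180:380],(400,360))]))
E
```

```text
0.3 [0.18400621 0.57097766 0.23892397] [[ 9.51780828e-01 -3.06778808e-01 -1.35560584e-04]
 [-3.06778832e-01 -9.51780629e-01 -6.17964273e-04]
 [ 6.05544053e-05  6.29753665e-04 -9.99999800e-01]] [-0.47293897  0.30733646 -0.69479578] 0.9972341877088678
```

View pics/near.png

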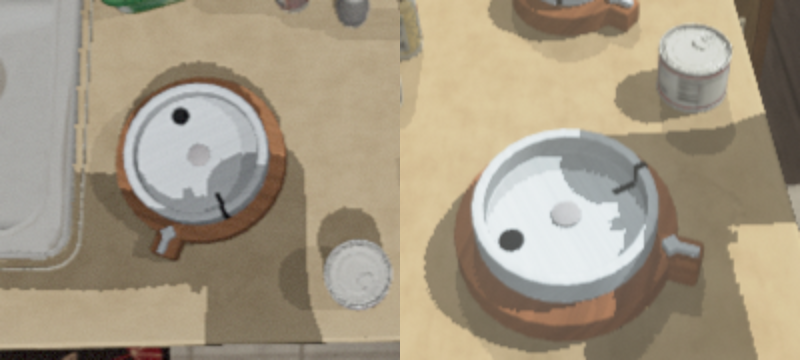

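The call was refused because every row needs all the keys, so nothing moved and the picture matches the earlier one. I'll send it again with full rows.

>>> carry_out --commands '[{"hand": 0, "tx": 2, "ty": -3.1, "tz": 0, "wx": 0, "wy": 0, "wz": -1.9}, {"hand": 0, "tx": 2, "ty": -3.1, "tz": 0, "wx": 0, "wy": 0, "wz": -1.9}, {"hand": 0, "tx": 2, "ty": -3.1, "tz": 0, "wx": 0, "wy": 0, "wz": -1.9}, {"hand": 0, "tx": 2, "ty": -3.1, "tz": 0, "wx": 0, "wy": 0, "wz": -1.9}, {"hand": 0, "tx": 2, "ty": -3.1, "tz": 0, "wx": 0, "wy": 0, "wz": -1.9}, {"hand": 0, "tx": 2, "ty": -3.1, "tz": 0, "wx": 0, "wy": 0, "wz": -1.9}, {"hand": 0, "tx": 2, "ty": -3.1, "tz": 0, "wx": 0, "wy": 0, "wz": -1.9}, {"hand": 0, "tx": 2, "ty": -3.1, "tz": 0, "wx": 0, "wy": 0, "wz": -1.9}, {"hand": 0, "tx": 2, "ty": -3.1, "tz": 0, "wx": 0, "wy": 0, "wz": -1.9}, {"hand": 0, "tx": 2, "ty": -3.1, "tz": 0, "wx": 0, "wy": 0, "wz": -1.9}, {"hand": 0, "tx": 2, "ty": -3.1, "tz": 0, "wx": 0, "wy": 0, "wz": -1.9}, {"hand": 0, "tx": 2, "ty": -3.1, "tz": 0, "wx": 0, "wy": 0, "wz": -1.9}, {"hand": 0, "tx": 2, "ty": -3.1, "tz": 0, "wx": 0, "wy": 0, "wz": -1.9}, {"hand": 0, "tx": 2.4, "ty": -3.5, "tz": -2, "wx": 0, "wy": 0, "wz": -2.4}, {"hand": 0, "tx": 0, "ty": 0, "tz": -4, "wx": 0, "wy": 0, "wz": 0}, {"hand": 0, "tx": 0, "ty": 0, "tz": -4, "wx": 0, "wy": 0, "wz": 0}, {"hand": 0, "tx": 0, "ty": 0, "tz": 0, "wx": 0, "wy": 0, "wz": 0}]' --newtons 40

```text
time_s: 2.1
ee_pos: [0.4652, 0.1314, 0.1333]
orientation: [[0.707, -0.708, -0.009], [-0.708, -0.707, -0.004], [-0.004, 0.01, -1.0]]
wrist_force: [-0.8, -0.8, -1.4]
gripper_width: 0.499
grip_force: 0.0
```

```bash
python3 - <<'E'
from h import *
s=ctrl.observe(); print(s["time_s"],s["ee_pos"],np.round(s["orientation"],3).tolist(),s["wrist_force"],s["gripper_width"])
a=[optics.camera(n)["color"] for n in("top","side")]
cv2.imwrite("pics/near2.png",np.hstack([cv2.resize(a[0][120:300,80:280],(400,360)),cv2.resize(a[1][200:380,180:380],(400,360))]))
E
```

```text
2.1 [0.46524688 0.13140821 0.13328259] [[0.707, -0.708, -0.009], [-0.708, -0.707, -0.004], [-0.004, 0.01, -1.0]] [-0.83542018 -0.82508057 -1.42110074] 0.49927773846793244
```

View pics/near2.png

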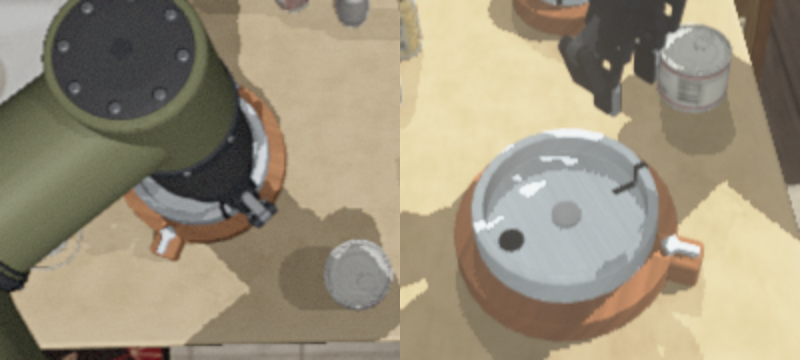

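The near view shows the open gripper above the rim beside the mark and clear of the jar, with the closing line radial. Now I'll descend and pinch.

>>> carry_out --commands '[{"hand": 0, "tx": 0, "ty": 0, "tz": -2.5, "wx": 0, "wy": 0, "wz": 0}, {"hand": 0, "tx": 0, "ty": 0, "tz": -2.5, "wx": 0, "wy": 0, "wz": 0}, {"hand": 0, "tx": 0, "ty": 0, "tz": -1.5, "wx": 0, "wy": 0, "wz": 0}, {"hand": 0, "tx": 0, "ty": 0, "tz": -1, "wx": 0, "wy": 0, "wz": 0}, {"hand": 0, "tx": 0, "ty": 0, "tz": -0.6, "wx": 0, "wy": 0, "wz": 0}, {"hand": 0, "tx": 0, "ty": 0, "tz": 0, "wx": 0, "wy": 0, "wz": 0}, {"hand": 0, "tx": 0, "ty": 0, "tz": 0, "wx": 0, "wy": 0, "wz": 0}]'

```text
time_s: 2.9
ee_pos: [0.4686, 0.1333, 0.0594]
orientation: [[0.708, -0.707, 0.001], [-0.707, -0.708, 0.0], [0.001, -0.001, -1.0]]
wrist_force: [0.1, 1.0, 0.2]
gripper_width: 0.5
grip_force: 0.0
```

>>> carry_out --commands '[{"hand": 0.4, "tx": 0, "ty": 0, "tz": 0, "wx": 0, "wy": 0, "wz": 0}, {"hand": 0.4, "tx": 0, "ty": 0, "tz": 0, "wx": 0, "wy": 0, "wz": 0}, {"hand": 0.4, "tx": 0, "ty": 0, "tz": 0, "wx": 0, "wy": 0, "wz": 0}, {"hand": 0.4, "tx": 0, "ty": 0, "tz": 0, "wx": 0, "wy": 0, "wz": 0}]'

```text
time_s: 3.3
ee_pos: [0.4681, 0.1331, 0.0585]
orientation: [[0.708, -0.707, 0.0], [-0.707, -0.708, 0.0], [0.0, -0.0, -1.0]]
wrist_force: [-0.1, -1.3, -0.4]
gripper_width: 0.298
grip_force: 0.0
```

```bash
python3 - <<'E'
from h import *
a=[optics.camera(n)["color"] for n in("top","side")]
cv2.imwrite("pics/near3.png",np.hstack([cv2.resize(a[0][150:270,110:260],(400,320)),cv2.resize(a[1][230:350,230:380],(400,320))]))
E
```

```text
(no output)
```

View pics/near3.png

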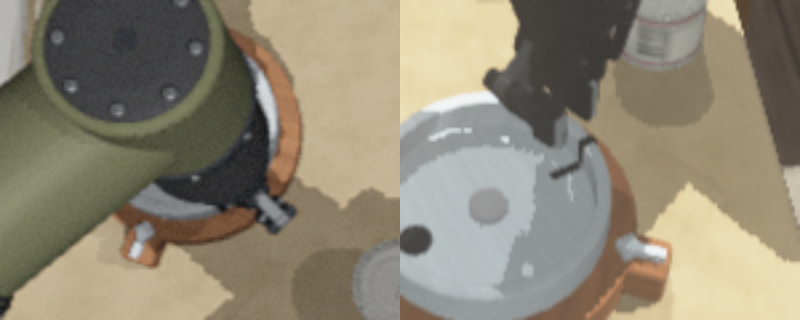

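The fingers straddle the rim next to the mark, one inside and one outside. I'll lower 5 mm and close.

>>> carry_out --commands '[{"hand": 0.4, "tx": 0, "ty": 0, "tz": -0.5, "wx": 0, "wy": 0, "wz": 0}, {"hand": 0.4, "tx": 0, "ty": 0, "tz": 0, "wx": 0, "wy": 0, "wz": 0}, {"hand": 1, "tx": 0, "ty": 0, "tz": 0, "wx": 0, "wy": 0, "wz": 0}, {"hand": 1, "tx": 0, "ty": 0, "tz": 0, "wx": 0, "wy": 0, "wz": 0}, {"hand": 1, "tx": 0, "ty": 0, "tz": 0, "wx": 0, "wy": 0, "wz": 0}, {"hand": 1, "tx": 0, "ty": 0, "tz": 0, "wx": 0, "wy": 0, "wz": 0}, {"hand": 1, "tx": 0, "ty": 0, "tz": 0, "wx": 0, "wy": 0, "wz": 0}]' --newtons 40

```text
time_s: 4.1
ee_pos: [0.4684, 0.1343, 0.0531]
orientation: [[0.708, -0.706, 0.001], [-0.706, -0.708, 0.002], [-0.001, -0.002, -1.0]]
wrist_force: [3.8, 4.0, -3.0]
gripper_width: 0.124
grip_force: 37.9
```

>>> carry_out --commands '[{"hand": 1, "tx": -0.44, "ty": 0.48, "tz": 0, "wx": 0, "wy": 0, "wz": -5}, {"hand": 1, "tx": -0.4, "ty": 0.52, "tz": 0, "wx": 0, "wy": 0, "wz": -5}, {"hand": 1, "tx": -0.35, "ty": 0.55, "tz": 0, "wx": 0, "wy": 0, "wz": -5}, {"hand": 1, "tx": -0.3, "ty": 0.58, "tz": 0, "wx": 0, "wy": 0, "wz": -5}]'

```text
time_s: 4.5
ee_pos: [0.4541, 0.1562, 0.0532]
orientation: [[0.421, -0.907, 0.003], [-0.907, -0.421, 0.004], [-0.002, -0.004, -1.0]]
wrist_force: [8.9, 5.1, -6.8]
gripper_width: 0.126
grip_force: 37.8
```

>>> carry_out --commands '[{"hand": 1, "tx": -0.25, "ty": 0.61, "tz": 0, "wx": 0, "wy": 0, "wz": -5}, {"hand": 1, "tx": -0.2, "ty": 0.62, "tz": 0, "wx": 0, "wy": 0, "wz": -5}, {"hand": 1, "tx": -0.14, "ty": 0.64, "tz": 0, "wx": 0, "wy": 0, "wz": -5}, {"hand": 1, "tx": -0.09, "ty": 0.65, "tz": 0, "wx": 0, "wy": 0, "wz": -5}, {"hand": 1, "tx": -0.03, "ty": 0.65, "tz": 0, "wx": 0, "wy": 0, "wz": -5}, {"hand": 1, "tx": 0, "ty": 0, "tz": 0, "wx": 0, "wy": 0, "wz": 0}, {"hand": 1, "tx": 0, "ty": 0, "tz": 0, "wx": 0, "wy": 0, "wz": 0}]'

```text
time_s: 5.2
ee_pos: [0.4482, 0.1875, 0.0532]
orientation: [[0.001, -1.0, 0.005], [-1.0, -0.001, 0.003], [-0.003, -0.005, -1.0]]
wrist_force: [14.2, 3.7, -9.1]
gripper_width: 0.124
grip_force: 38.3
```

>>> carry_out --commands '[{"hand": 0.2, "tx": 0, "ty": 0, "tz": 0, "wx": 0, "wy": 0, "wz": 0}, {"hand": 0.2, "tx": 0, "ty": 0, "tz": 0, "wx": 0, "wy": 0, "wz": 0}, {"hand": 0.2, "tx": 0, "ty": 0, "tz": 0, "wx": 0, "wy": 0, "wz": 0}, {"hand": 0.2, "tx": 0, "ty": 0, "tz": 0, "wx": 0, "wy": 0, "wz": 0}, {"hand": 0.2, "tx": 0, "ty": 0, "tz": 1, "wx": 0, "wy": 0, "wz": 0}, {"hand": 0.2, "tx": 0, "ty": 0, "tz": 2, "wx": 0, "wy": 0, "wz": 0}, {"hand": 0.2, "tx": 0, "ty": 0, "tz": 3, "wx": 0, "wy": 0, "wz": 0}, {"hand": 0.2, "tx": 0, "ty": 0, "tz": 4, "wx": 0, "wy": 0, "wz": 0}, {"hand": 0.2, "tx": 0, "ty": 0, "tz": 4, "wx": 0, "wy": 0, "wz": 0}, {"hand": 0.2, "tx": -3, "ty": 3, "tz": 2, "wx": 0, "wy": 0, "wz": 0}, {"hand": 0.2, "tx": -3, "ty": 3, "tz": 0, "wx": 0, "wy": 0, "wz": 0}, {"hand": 0.2, "tx": -3, "ty": 3, "tz": 0, "wx": 0, "wy": 0, "wz": 0}, {"hand": 0.2, "tx": -2, "ty": 4, "tz": 0, "wx": 0, "wy": 0, "wz": 0}, {"hand": 0.2, "tx": 0, "ty": 4, "tz": 0, "wx": 0, "wy": 0, "wz": 0}, {"hand": 0.2, "tx": 0, "ty": 4, "tz": 0, "wx": 0, "wy": 0, "wz": 0}, {"hand": 0.2, "tx": 0, "ty": 4, "tz": 0, "wx": 0, "wy": 0, "wz": 0}, {"hand": 0.2, "tx": 0, "ty": 0, "tz": 0, "wx": 0, "wy": 0, "wz": 0}, {"hand": 0.2, "tx": 0, "ty": 0, "tz": 0, "wx": 0, "wy": 0, "wz": 0}]'

```text
time_s: 7.0
ee_pos: [0.3358, 0.4365, 0.2131]
orientation: [[0.001, -1.0, -0.0], [-1.0, -0.001, -0.001], [0.001, 0.0, -1.0]]
wrist_force: [-0.4, -0.5, 0.8]
gripper_width: 0.401
grip_force: 0.0
```

```bash
python3 - <<'E'
from h import *
a=[optics.camera(n)["color"] for n in("top","side")]
cv2.imwrite("pics/end.png",np.hstack([cv2.resize(a[0][150:260,125:235],(400,400),interpolation=2),cv2.resize(a[1][245:375,203:333],(400,400),interpolation=2)]))
E
```

```text
(no output)
```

View pics/end.png

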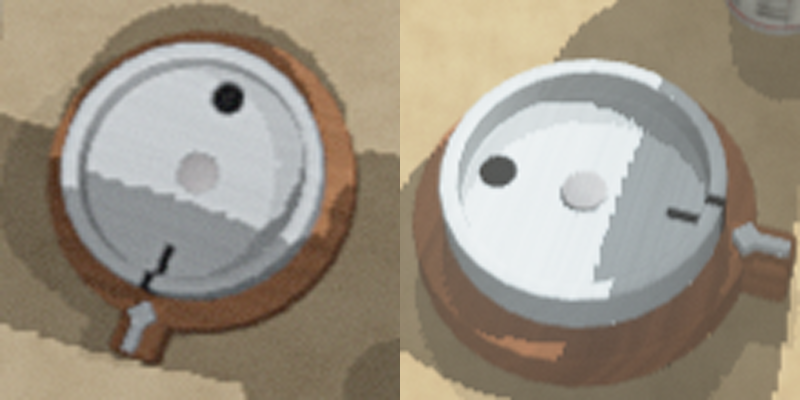

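The mark now sits right at the pointer tip: (148,280) against (148,303) in the top crop. I'll check the angle with numbers and hand in.

```bash
python3 - <<'E'
from h import *
ok=[]
for n,u,v,z in(("top",166.2,226.5,.06),("top",170.9,219.6,.038),("side",305.7,310.3,.06)):
    d=ray(optics.camera(n),u,v,z)[:2]-([.522,.184] if n=="top" else [.521,.189]); a=np.degrees(np.arctan2(d[1],d[0])); print(n,a); ok.append(abs(a-160.3)<7)
if all(ok):
    from rig import job; print(job.close_job())
E
```

```text
top 161.36301301865115
top 160.0375334659137
side 161.36977766557968
the job is handed in; nothing more can be done
None
```

The large box is shut and the job is handed in: its mark measures within about 1° of the pointer, the arm stands clear, and I never went near the smaller wheel; the verdict itself was not shown.

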